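Set the roll press screw and hold it

TASK

The small roll press must be set up: first push the sliding carrier with its mould along the rails under the green bridge until it is fully home against the end stop. Then turn the black thumbscrew on top of the bridge clockwise until it seats, and back it off a quarter turn. Finish while still holding the thumbscrew between the fingers, keeping it still, with the carrier still home; leave the other things on the bench alone.

Things in the scene. Friction and masses are not known exactly. Their poses are not given: they have to be found in the camera images.
- press: Fixed press; grey plate x -190..130, y -100..100 mm, 10 thick; origin on the bench, z up. Two steel rails along x (tops 30 mm above bench). Green bridge at x 70: 60 mm in x, 198 in y, underside 68, top 82 mm high, with a dial plate 56 mm across on it, top at 84, black tick every quarter turn. The carrier goes home toward +x.
- carrier (a joint): Travel (m) of the aluminium carrier (190 x 60 mm, with a steel mould and a blue roll sticking out of it) along the rails: 0 pulled out, 0.090 home against the end stop. Push along the press's +x against about 2 N of friction; it stays where left. The mould goes under the bridge.
- handle (a point): Grip point on the carrier's handle, a black upright round post 22 mm in diameter, top 81 mm above the bench. The point is on its axis, 63 mm above the bench, at x = -150 mm + carrier travel, y = 0 of the press; when home, 130 mm from the screw axis. The post is free for fingers from 30 mm above the bench up.
- thumbscrew (a joint): Angle (rad) unscrewed: 0 = seated (hard stop), growing anticlockwise seen from above, to 3.6. Clockwise from above tightens. The grip turns in place, neither rising nor sinking (only a foot below the bridge moves); about 0.06 N m of friction; stays where left.
- wing (a point): The thumbscrew's grip: upright flat black bar 46 mm long (its x), 11 thick (y), 28 high (z), orange dot on top of its +x end. Origin at its centre on the screw axis, 108 mm above the bench (bar 94 to 122), at x = 70, y = 0 of the press. Its x points along the press's x when seated. Below it an 11 mm shank and a 20 mm wide collar up to 88 mm.
- masking_roll_1: Bystander: roll of masking tape, 92 x 90 x 25 mm, lying flat; origin under its centre. Leave alone.
- stamp_1: Bystander: hand stamp with a wooden handle, 26 x 50 x 74 mm, standing; origin under its centre. Leave alone.
- box_cutter_1: Bystander: yellow box cutter, 23 x 156 x 15 mm, lying flat; origin under its centre. Leave alone.

How it is judged:
By the outcome, as a careful person would: the job done as asked, in the order asked, and still so for the second after the job is handed in, while the arm keeps its last pose, push and grip.
It also fails if it takes over 61 s, if anything falls off the work surface, if the arm or the gripper's body presses on something with over 40 N, if the wrist force passes 120 N, or if a joint passes its speed limit or range.

ROBOT

A 7-joint arm with a two-finger parallel gripper is mounted at the origin on a cart in front of the work surface, level with it; the furniture and walls round the work are solid. World frame = base frame: x ahead of the robot, y to its left, z up, the work surface at z = 0. Lengths are in m, angles in rad, forces in N, time in s.
With the tool pointing down it reaches from about 0.425 to 0.95 m from the base axis. Payload 16.7 kg.
Tool frame: the origin (TCP) lies on the centre line of the jaws, within the pads' length; the fingertips stand 8 mm ahead of it and the grasp point (between the pads) lies 11 mm behind it (arm.tip_reach is the distance from the TCP to the fingertips, in m); z points along the fingers, y is the direction in which the jaws open and shut (so a half turn about z gives the same grasp; the last joint's range is limited). The gripper opens to 94 mm and grips with 3 to 60 N. Pads are 16 mm wide; open, the fingers measure 119 mm over their backs; the gripper's body (75 mm by 177 mm) begins 78 mm behind the grasp point.
Start: joints at [1.131, 0.426, 0.074, 1.606, -0.034, 1.111, -0.067], TCP at [0.193, -0.647, 0.213] pointing down, gripper open.
Joint ranges: [-2.85, 2.85], [-0.5, 2.14], [-1.23, 1.37], [0.21, 2.46], [-1.02, 4.16], [0.16, 2.05], [-2.73, 2.73]. Speed limits (rad/s): [1.89, 1.89, 2.39, 2.39, 3.01, 3.01, 3.01].

INTERFACE

Orientations are given as a 3x3 rotation matrix whose columns are the frame's x, y, z axes.
In Python, from station import status, eyes, arm gives the robot as it stands.
- The arm moves only by the tool send_rows, never from a script. Its argument "increments" is a list of rows, each a list of 3 entries, a list of its own where there are three numbers: the turn, a rotation vector about the tool's x, y, z in rad, then the shift along the tool's x, y, z in mm, then the gripper command: -1 is fully open, 1 is shut, values between are in proportion. In form: [[[wx, wy, wz], [tx, ty, tz], grip], ...]. A call has 1 to 5 rows; each row is the pose to reach, as a shift and turn from the pose measured when the call began, along the tool's axes at that moment; what a row does not reach only later rows make up. A row lasts 1/12 s, in which the tool goes at most 41.7 mm and 7.16 degrees, less where a joint would pass 70% of its speed; a pose out of reach is approached as far as the arm can. A call with a gripper value outside its range is refused whole. The fingers move at their own pace and stop on an object; the grip force is fixed at half the most. Time passes only in rows, so rows that repeat a pose let the fingers close. It gives the time, the measured TCP pose, the force and the opening at its end, in the units of the state.
- status.sense(): the state, without advancing time (a new reading comes with each control period).
- eyes.camera(name): name is "side" or "top" or "wrist"; returns the picture (420x560x3 uint8, red, green, blue); there is no depth.
- eyes.camera_params(name): a dict with "camera_matrix" (3x3 intrinsics, pixels), "k1" (the pictures are not rectified: a ray, as slopes to the right and down, at radius r is drawn at 1 + k1 r^2 times it, then the intrinsics apply), "R" (3x3) and "t" (3): a world point X has camera coordinates R X + t. Camera axes: x right, y down, z forward; pixel columns grow to the right and rows downward; lengths in m; the calibration is good to about 2 mm. A picture is of the moment at which its call begins: read the wrist's pose just before it. camera_params takes no time and is no camera call; for the wrist camera it gives the pose at the moment of the call.
- arm.sign_off(): hands the job in, once; it reports no verdict.
The state is a dict: "clock": time; "joint_pos": joint angles; "dq": joint speeds; "joint_torque": joint torques, N m; "position": TCP position; "tool_rot": TCP orientation; "ft_force": force on the tool from outside, world axes, zero at the start; "torque": the same for the moment, N m; "width": opening from 0.0 (shut) to 1.0 (fully open).
Only numpy, scipy, OpenCV 4.12 (cv2) and the standard library are available. Lean on these libraries where they do the work, as an engineer would, in place of code of your own. Each camera call takes 0.05 s, during which the arm holds its last target.

## Working session

There is one attempt and no reset: what is moved stays moved. The work goes in short steps, Python scripts to look and compute and a tool call to move; the robot and the scene stay as the last step left them, time stands still between calls to the robot, and variables do not carry over. Pictures are saved under pics/ and viewed, and the job is handed in when it is done.

Besides the shell and the picture viewer there is one more tool, called after ">>>" as a command line: name --argument value ..., lists and objects as JSON in quotes. send_rows: Moves the arm, as the interface text tells. Its arguments: {"type":"object","properties":{"increments":{"type":"array"}},"required":["increments"]}

```bash
ls; mkdir -p pics; python3 - <<'E'
from station import status, eyes, arm
import cv2
s=status.sense(); print({k:(v if not hasattr(v,'round') else v.round(3) if hasattr(v,'shape') else v) for k,v in s.items()})
for n in ["side","top","wrist"]:
    print(n,eyes.camera_params(n)); cv2.imwrite(f"pics/{n}0.png",eyes.camera(n)[:,:,::-1])
print(arm.tip_reach)
E
```

```text
pics
{'clock': 0.0, 'joint_pos': array([ 1.131,  0.427,  0.074,  1.607, -0.034,  1.111, -0.067]), 'dq': array([ 0.   ,  0.   , -0.   ,  0.001,  0.001, -0.   ,  0.001]), 'joint_torque': array([-0.0000e+00, -9.3582e+01,  3.6660e+00, -4.5419e+01, -4.9000e-02,
        2.0000e-02,  0.0000e+00]), 'position': array([ 0.193, -0.646,  0.213]), 'tool_rot': array([[ 0.958,  0.286, -0.   ],
       [ 0.286, -0.958,  0.001],
       [-0.   , -0.001, -1.   ]]), 'ft_force': array([-0.99 ,  0.345,  1.159]), 'torque': array([ 0.028, -0.04 ,  0.011]), 'width': 1.000932557276306}
side {'camera_matrix': array([[421.94998107,   0.        , 274.15286756],
       [  0.        , 421.94998107, 206.66177378],
       [  0.        ,   0.        ,   1.        ]]), 'k1': -0.1175712152706011, 'R': array([[ 0.99753105, -0.06881849,  0.01399386],
       [-0.03175069, -0.61969264, -0.7842021 ],
       [ 0.06263949,  0.78182162, -0.62034768]]), 't': array([-0.61911057,  0.16230876,  0.74844074])}
top {'camera_matrix': array([[453.51669923,   0.        , 281.08758067],
       [  0.        , 453.51669923, 216.09261226],
       [  0.        ,   0.        ,   1.        ]]), 'k1': 0.04637882899927099, 'R': array([[ 0.00199679, -0.99998132, -0.00577726],
       [-0.98938513, -0.00113611, -0.14531267],
       [ 0.1453034 ,  0.00600609, -0.98936891]]), 't': array([0.14009881, 0.63450018, 0.84799048])}
wrist {'camera_matrix': array([[333.57565701,   0.        , 285.32146582],
       [  0.        , 333.57565701, 208.52751534],
       [  0.        ,   0.        ,   1.        ]]), 'k1': -0.0014756869374641512, 'R': array([[ 2.85074835e-01, -9.58505027e-01, -6.71849421e-04],
       [-9.31416863e-01, -2.77183704e-01,  2.35863991e-01],
       [-2.26263046e-01, -6.66131164e-02, -9.71785844e-01]]), 't': array([-0.67482949, -0.02531511,  0.38772682])}
0.008
```

View pics/top0.png

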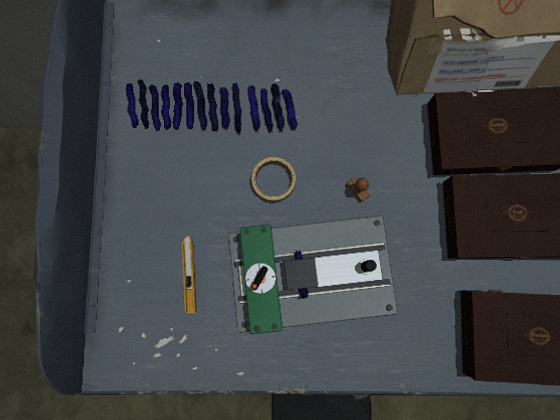

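View pics/side0.png

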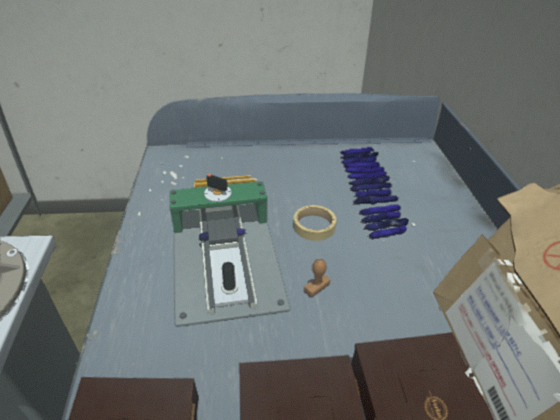

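View pics/wrist0.png

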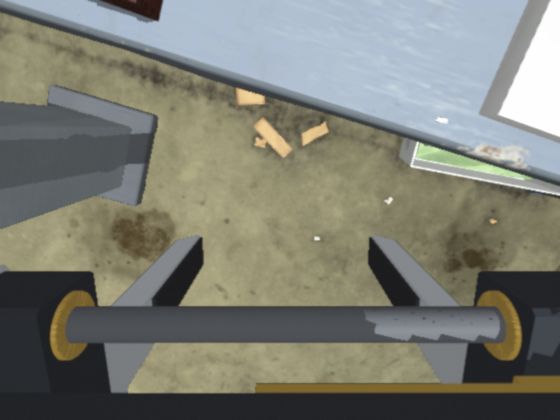

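The top view shows the press with its +x to the image's left (about world +y). The bridge and dial are near (261,277), the handle near (368,266), and the bar is turned diagonally with the orange dot at lower left.

```bash
cat > h.py <<'E'
import numpy as np, cv2
from station import status, eyes, arm
def ray(p,uv):
    K=p["camera_matrix"]; d=np.array([(uv[0]-K[0,2])/K[0,0],(uv[1]-K[1,2])/K[1,1]]); u=d.copy()
    for _ in range(20): u=d/(1+p["k1"]*(u@u))
    R=p["R"]; return -R.T@p["t"], R.T@np.array([u[0],u[1],1.])
def onz(p,uv,z):
    o,d=ray(p,np.asarray(uv,float)); return o+d*(z-o[2])/d[2]
def proj(p,X):
    c=p["R"]@np.asarray(X,float)+p["t"]; u=c[:2]/c[2]; u=u*(1+p["k1"]*(u@u)); K=p["camera_matrix"]
    return np.array([K[0,0]*u[0]+K[0,2],K[1,1]*u[1]+K[1,2]])
def blobs(m,amin=5):
    n,l,st,c=cv2.connectedComponentsWithStats(m.astype(np.uint8)); return [(st[i],c[i],l==i) for i in range(1,n) if st[i][4]>=amin]
E
python3 - <<'E'
from h import *
im=cv2.imread("pics/top0.png"); p=eyes.camera_params("top")
hsv=cv2.cvtColor(im,cv2.COLOR_BGR2HSV)
H,S,V=[hsv[...,i].astype(int) for i in range(3)]
g=(H>55)&(H<90)&(S>110)
for st,c,m in blobs(g,300):
    pts=np.argwhere(m)[:,::-1].astype(np.float32); h=cv2.convexHull(pts); r=cv2.minAreaRect(h); b=cv2.boxPoints(r); print("green",st,r)
    w=np.array([onz(p,q,.082) for q in b]); print(w.round(4), w.mean(0).round(4))
o=((H<12))&(S>170)&(V>150)
for st,c,m in blobs(o,2): print("or",st,c,onz(p,c,.122).round(4))
crop=im[205:345,220:405]; cv2.imwrite("pics/topc.png",cv2.resize(crop,None,fx=4.3,fy=4.3,interpolation=cv2.INTER_CUBIC))
im=cv2.imread("pics/side0.png");crop=im[165:330,160:300]; cv2.imwrite("pics/sidec.png",cv2.resize(crop,None,fx=3.6,fy=3.6,interpolation=cv2.INTER_CUBIC))
E
```

```text
green [ 240  225   35   50 1149] ((256.79498291015625, 249.1246337890625), (46.34748840332031, 31.33519172668457), 83.1572265625)
[[0.6063 0.2213 0.082 ]
 [0.6135 0.1626 0.082 ]
 [0.5272 0.1518 0.082 ]
 [0.5203 0.2096 0.082 ]] [0.5668 0.1863 0.082 ]
green [ 246  281   36   53 1258] ((263.25787353515625, 307.240234375), (49.466888427734375, 31.924427032470703), 83.8844985961914)
[[0.5013 0.2079 0.082 ]
 [0.5076 0.1492 0.082 ]
 [0.4191 0.1392 0.082 ]
 [0.413  0.197  0.082 ]] [0.4602 0.1733 0.082 ]
or [253 285   3   3   7] [254.         285.71428571] [0.4991 0.1882 0.122 ]
```

View pics/topc.png

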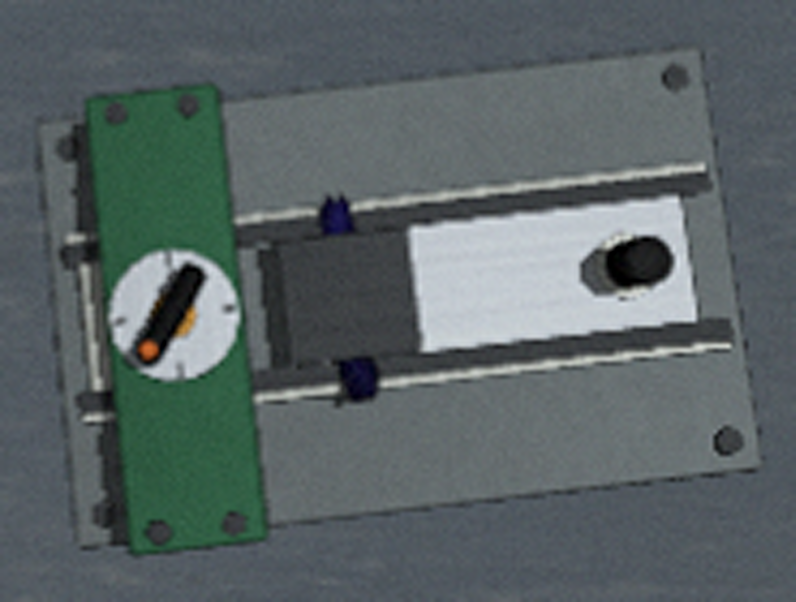

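View pics/sidec.png

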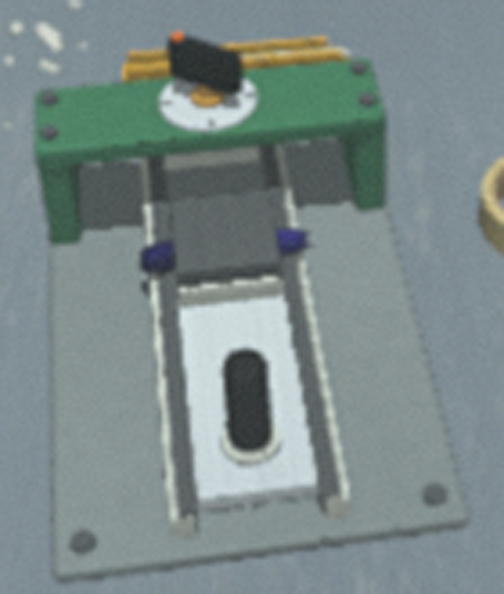

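```bash
python3 - <<'E'
from h import *
p=eyes.camera_params("top"); f=lambda x,y:((x+.5)/4.3-.5+220,(y+.5)/4.3-.5+205)
P=lambda x,y,z: onz(p,f(x,y),z)[:2]
# press-frame corners: left in image = +x press ; 
pts=[((86,100),.082,(100,None)),]
img=[(86,100,.082),(217,86,.082),(268,538,.082),(132,553,.082),(700,48,.01),(760,468,.01),(80,548,.01),(38,120,.01),(174.5,315,.084)]
# world +y is image left = press +x; image up= world +x = press -y
loc=[(100,-99),(40,-99),(40,99),(100,99),(-190,-100),(-190,100),(130,100),(130,-100),(70,0)]
W=np.array([P(*q) for q in img]); L=np.array(loc)/1000
a=W-W.mean(0); b=L-L.mean(0)
th=np.arctan2((b[:,0]*a[:,1]-b[:,1]*a[:,0]).sum(),(b*a).sum()); R=np.array([[np.cos(th),-np.sin(th)],[np.sin(th),np.cos(th)]])
t=W.mean(0)-R@L.mean(0); print("th",th,"t",t.round(4)); print("res mm",((W-(L@R.T+t))*1000).round(1).tolist())
q=lambda X:(R.T@(X-t)*1000).round(1)
print("screw",(R@[.07,0]+t).round(4),"handle0",(R@[-.15,0]+t).round(4))
print("handle top meas in press",q(P(648,261,.081)))
d,e=P(148,350,.122),P(190,272,.122); print("dot",q(d),"other",q(e),"ang",np.arctan2(*(R.T@(d-e))[::-1]))
E
```

```text
th 1.6854920012462167 t [0.5213 0.1098]
res mm [[-1.7, -1.3], [-2.3, 0.8], [1.5, 0.7], [2.1, -1.3], [-1.8, 1.4], [1.5, 3.2], [1.0, -2.0], [-0.1, -1.5], [-0.1, 0.0]]
screw [0.5133 0.1793] handle0 [ 0.5385 -0.0392]
handle top meas in press [-136.   -0.]
dot [80.4 13.6] other [ 59.9 -16. ] ang 0.9655477523091467
```

The press pose fits: screw at about (0.513, 0.179), yaw 1.685. The handle is at press x ≈ -137 and the bar is about 0.95 rad unscrewed. I'll go up and toward a point behind the handle, turning to yaw 1.685.

```bash
cat >> h.py <<'E'
from scipy.spatial.transform import Rotation as Rot
TH=1.6855; T=np.array([.5213,.1098])
def pw(x,y=0): c,s=np.cos(TH),np.sin(TH); return np.array([c*x-s*y,s*x+c*y])+T
def yawR(a): c,s=np.cos(a),np.sin(a); return np.array([[c,s,0],[s,-c,0],[0,0,-1.]])
def rel(xy,z,yaw):
    s=status.sense(); R=s["tool_rot"]; d=R.T@(np.array([xy[0],xy[1],z])-s["position"])*1000
    w=Rot.from_matrix(R.T@yawR(yaw)).as_rotvec()
    print("clk",round(s["clock"],2),"pos",s["position"].round(4),"yaw",np.arctan2(R[1,0],R[0,0]).round(3),"F",s["ft_force"].round(1),"w",round(s["width"],3),"q",s["joint_pos"].round(2))
    print("-> turn",w.round(3),"shift",d.round(1))
E
python3 -c "
from h import *
print(pw(-.185)); rel(pw(-.185),.26,1.6855)"
```

```text
[ 0.54247368 -0.07398432]
clk 0.15 pos [ 0.1928 -0.6465  0.213 ] yaw 0.29 F [-0.3  1.1 -0.2] w 1.005 q [ 1.13  0.43  0.07  1.61 -0.03  1.11 -0.07]
-> turn [-1.000e-03 -1.000e-03 -1.396e+00] shift [ 498.7 -448.8  -46.6]
```

>>> send_rows --increments '[[[0, 0, -0.12], [0, 0, -40], -1], [[0, 0, -0.24], [20, -20, -65], -1], [[0, 0, -0.36], [50, -45, -65], -1], [[0, 0, -0.48], [80, -72, -65], -1], [[0, 0, -0.6], [110, -99, -65], -1]]'

```text
clock: 0.57
position: [0.2704, -0.5189, 0.2782]
tool_rot: [[0.626, 0.78, -0.0], [0.78, -0.626, 0.0], [0.0, -0.0, -1.0]]
ft_force: [1.0, -0.5, 0.5]
width: 0.996
```

```bash
python3 -c "
from h import *
rel(pw(-.185),.26,1.6855)"
```

```text
clk 0.57 pos [ 0.2704 -0.5189  0.2782] yaw 0.895 F [ 1.  -0.5  0.5] w 0.996 q [ 1.05  0.23 -0.09  1.73  0.02  1.18  0.28]
-> turn [-0.   -0.   -0.79] shift [517.3 -66.   18.3]
```

>>> send_rows --increments '[[[0, 0, -0.12], [40, -5, 0], 1], [[0, 0, -0.24], [80, -10, 0], 1], [[0, 0, -0.36], [120, -15, 0], 1], [[0, 0, -0.48], [160, -20, 0], 1], [[0, 0, -0.6], [200, -25, 0], 1]]'

```text
clock: 0.98
position: [0.3765, -0.3454, 0.2783]
tool_rot: [[0.07, 0.998, -0.0], [0.998, -0.07, 0.0], [0.0, -0.0, -1.0]]
ft_force: [1.4, -1.0, 1.6]
width: 0.682
```

```bash
python3 -c "
from h import *
rel(pw(-.185),.26,1.6855)"
```

```text
clk 0.98 pos [ 0.3765 -0.3454  0.2783] yaw 1.501 F [ 1.4 -1.   1.6] w 0.682 q [ 0.88  0.12 -0.29  1.87  0.04  1.16  0.51]
-> turn [-0.    -0.    -0.185] shift [282.3 146.6  18.3]
```

>>> send_rows --increments '[[[0, 0, -0.09], [35, 18, 0], 1], [[0, 0, -0.185], [70, 36, 0], 1], [[0, 0, -0.185], [105, 54, 0], 1], [[0, 0, -0.185], [140, 72, 0], 1], [[0, 0, -0.185], [175, 90, 0], 1]]'

```text
clock: 1.4
position: [0.4789, -0.1753, 0.2784]
tool_rot: [[-0.115, 0.993, -0.0], [0.993, 0.115, -0.0], [-0.0, -0.0, -1.0]]
ft_force: [0.6, -0.9, 0.4]
width: 0.325
```

```bash
python3 -c "
from h import *
rel(pw(-.185),.26,1.6855)"
```

```text
clk 1.4 pos [ 0.4789 -0.1753  0.2784] yaw 1.686 F [ 0.6 -0.9  0.4] w 0.325 q [ 0.65  0.13 -0.47  1.87  0.06  1.16  0.28]
-> turn [-0.  0.  0.] shift [93.4 74.7 18.4]
```

>>> send_rows --increments '[[[0, 0, 0], [31, 25, 0], 1], [[0, 0, 0], [62, 50, 0], 1], [[0, 0, 0], [93, 75, 0], 1], [[0, 0, 0], [93, 75, 30], 1], [[0, 0, 0], [93, 75, 60], 1]]'

```text
clock: 1.82
position: [0.5445, -0.0716, 0.2186]
tool_rot: [[-0.119, 0.993, 0.003], [0.993, 0.119, 0.0], [-0.0, 0.003, -1.0]]
ft_force: [0.2, -0.6, -1.1]
width: 0.007
```

```bash
python3 - <<'E'
from h import *
rel(pw(-.185),.055,1.6855)
p=eyes.camera_params("wrist"); im=eyes.camera("wrist"); cv2.imwrite("pics/w1.png",im[:,:,::-1])
for q in [(-.15,0,.081),(-.137,0,.081),(.07,0,.084),(-.19,-.1,.01)]: print(q,proj(p,[*pw(*q[:2]),q[2]]).round(1))
cv2.imwrite("pics/t1.png",eyes.camera("top")[:,:,::-1])
E
```

```text
clk 1.82 pos [ 0.5445 -0.0716  0.2186] yaw 1.69 F [ 0.2 -0.6 -1.1] w 0.007 q [ 0.48  0.26 -0.54  1.86  0.15  1.06 -0.01]
-> turn [0.003 0.    0.004] shift [ -2.1  -2.7 163.6]
(-0.15, 0, 0.081) [284.3 166.1]
(-0.137, 0, 0.081) [284.3 151.8]
(0.07, 0, 0.084) [ 285.1 -125.1]
(-0.19, -0.1, 0.01) [370.8 194.2]
```

View pics/w1.png

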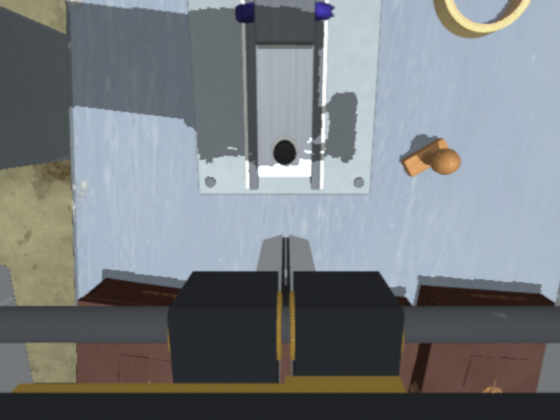

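View pics/t1.png

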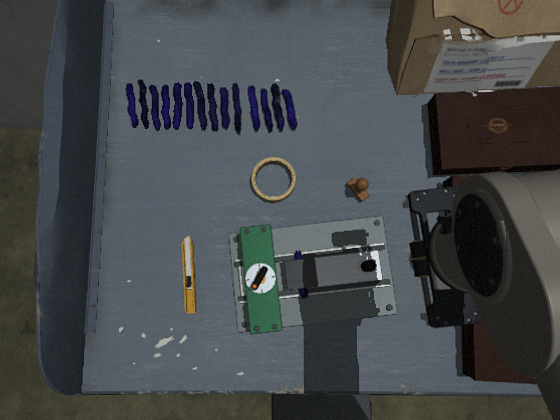

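```bash
python3 - <<'E'
from h import *
pt=eyes.camera_params("top"); ps=eyes.camera_params("side")
for a,b in [((453,177),(350,357)),((453,258),(240,363)),((470,292),(194,378))]:
    o1,d1=ray(pt,a); o2,d2=ray(ps,b)
    A=np.c_[d1,-d2]; k=np.linalg.lstsq(A,o2-o1,rcond=None)[0]
    print((o1+d1*k[0]).round(3),(o2+d2*k[1]).round(3))
E
```

```text
[ 0.712 -0.197  0.052] [ 0.718 -0.197  0.053]
[ 0.553 -0.192  0.044] [ 0.557 -0.191  0.044]
[ 0.489 -0.217  0.051] [ 0.492 -0.217  0.051]
```

The handle sits at (284,152) in the wrist view, which matches press x = -137 on the centre line. The boxes are only about 50 mm high and beyond y = -0.19, so I can lower.

>>> send_rows --increments '[[[0, 0, 0], [-2, -3, 35], 1], [[0, 0, 0], [-2, -3, 70], 1], [[0, 0, 0], [-2, -3, 105], 1], [[0, 0, 0], [-2, -3, 140], 1], [[0, 0, 0], [-2, -3, 160], 1]]'

```text
clock: 2.33
position: [0.5358, -0.0769, 0.0527]
tool_rot: [[-0.114, 0.993, -0.009], [0.993, 0.114, 0.001], [0.002, -0.009, -1.0]]
ft_force: [0.2, 0.7, -1.3]
width: 0.001
```

```bash
python3 -c "
from h import *
rel(pw(-.165),.058,1.6855)"
```

```text
clk 2.33 pos [ 0.5358 -0.0769  0.0527] yaw 1.686 F [ 0.2  0.7 -1.3] w 0.001 q [ 0.41  0.46 -0.48  2.01  0.3   0.75 -0.13]
-> turn [-0.009 -0.002  0.   ] shift [22.1  6.9 -5.3]
```

>>> send_rows --increments '[[[-0.009, 0, 0], [4, 7, -5], 1], [[-0.009, 0, 0], [8, 7, -5], 1], [[-0.009, 0, 0], [12, 7, -5], 1], [[-0.009, 0, 0], [16, 7, -5], 1], [[-0.009, 0, 0], [20, 7, -5], 1]]'

```text
clock: 2.75
position: [0.5414, -0.0559, 0.0595]
tool_rot: [[-0.114, 0.993, 0.003], [0.993, 0.114, 0.001], [0.001, 0.003, -1.0]]
ft_force: [1.0, 0.1, -0.3]
width: 0.002
```

```bash
python3 -c "
from h import *
rel(pw(-.08),.058,1.6855)"
```

```text
clk 2.75 pos [ 0.5414 -0.0559  0.0595] yaw 1.685 F [ 1.   0.1 -0.3] w 0.002 q [ 0.38  0.45 -0.49  2.01  0.3   0.75 -0.17]
-> turn [ 0.003 -0.001 -0.   ] shift [86.9 -1.   1.6]
```

>>> send_rows --increments '[[[0, 0, 0], [6, -1, 1], 1], [[0, 0, 0], [12, -1, 1], 1], [[0, 0, 0], [20, -1, 1], 1], [[0, 0, 0], [28, -1, 1], 1], [[0, 0, 0], [36, -1, 1], 1]]'

```text
clock: 3.17
position: [0.5363, -0.0195, 0.0587]
tool_rot: [[-0.114, 0.993, 0.003], [0.993, 0.114, 0.001], [0.001, 0.003, -1.0]]
ft_force: [1.6, -1.9, 1.3]
width: 0.004
```

```bash
python3 -c "
from h import *
rel(pw(-.08),.058,1.6855)"
```

```text
clk 3.17 pos [ 0.5363 -0.0195  0.0587] yaw 1.685 F [ 1.6 -1.9  1.3] w 0.004 q [ 0.32  0.44 -0.49  2.02  0.3   0.74 -0.24]
-> turn [ 0.003 -0.001 -0.   ] shift [50.1 -0.1  0.7]
```

>>> send_rows --increments '[[[0, 0, 0], [8, 0, 1], 1], [[0, 0, 0], [16, 0, 1], 1], [[0, 0, 0], [24, 0, 1], 1], [[0, 0, 0], [32, 0, 1], 1], [[0, 0, 0], [38, 0, 1], 1]]'

```text
clock: 3.58
position: [0.5318, 0.0195, 0.0576]
tool_rot: [[-0.115, 0.993, 0.003], [0.993, 0.115, 0.001], [0.001, 0.003, -1.0]]
ft_force: [1.5, -1.8, 0.5]
width: 0.006
```

```bash
python3 -c "
from h import *
rel(pw(-.08),.058,1.6855)"
```

```text
clk 3.58 pos [0.5318 0.0195 0.0576] yaw 1.686 F [ 1.5 -1.8  0.5] w 0.006 q [ 0.26  0.44 -0.5   2.03  0.31  0.74 -0.32]
-> turn [ 0.003 -0.001  0.001] shift [10.9 -0.1 -0.4]
```

Slow approach to the stop, watching the force.

>>> send_rows --increments '[[[0, 0, 0], [2, 0, 0], 1], [[0, 0, 0], [4, 0, 0], 1], [[0, 0, 0], [6, 0, 0], 1], [[0, 0, 0], [8, 0, 0], 1], [[0, 0, 0], [9, 0, 0], 1]]'

```text
clock: 4.0
position: [0.5308, 0.0284, 0.0577]
tool_rot: [[-0.115, 0.993, 0.003], [0.993, 0.115, 0.001], [0.001, 0.003, -1.0]]
ft_force: [0.3, -1.7, 0.1]
width: 0.007
```

>>> send_rows --increments '[[[0, 0, 0], [1, 0, 0], 1], [[0, 0, 0], [2, 0, 0], 1], [[0, 0, 0], [3, 0, 0], 1]]'

```text
clock: 4.25
position: [0.5305, 0.0299, 0.0576]
tool_rot: [[-0.114, 0.994, 0.003], [0.994, 0.114, -0.0], [-0.001, 0.003, -1.0]]
ft_force: [3.0, -13.8, 2.4]
width: 0.003
```

>>> send_rows --increments '[[[0, 0, 0], [2, 0, 0], 1], [[0, 0, 0], [2, 0, 0], 1]]'

```text
clock: 4.42
position: [0.5305, 0.0298, 0.0577]
tool_rot: [[-0.112, 0.994, 0.003], [0.994, 0.112, -0.003], [-0.003, 0.003, -1.0]]
ft_force: [3.3, -11.0, 2.1]
width: 0.004
```

>>> send_rows --increments '[[[0, 0, 0], [-4, 0, 0], 1], [[0, 0, 0], [-15, 0, 0], 1], [[0, 0, 0], [-25, 0, 0], -1], [[0, 0, 0], [-25, 0, -40], -1], [[0, 0, 0], [-25, 0, -80], -1]]'

```text
clock: 4.83
position: [0.5314, 0.0039, 0.1369]
tool_rot: [[-0.111, 0.994, -0.002], [0.994, 0.111, -0.002], [-0.001, -0.002, -1.0]]
ft_force: [0.8, -0.3, 0.9]
width: 0.18
```

```bash
python3 - <<'E'
from h import *
rel(pw(.0),.23,2.64)
E
```

```text
clk 4.83 pos [0.5314 0.0039 0.1369] yaw 1.682 F [ 0.8 -0.3  0.9] w 0.18 q [ 0.33  0.33 -0.54  1.97  0.22  0.9  -0.22]
-> turn [-0.003  0.    -0.958] shift [106.2   1.5 -93.3]
```

>>> send_rows --increments '[[[0, 0, 0], [0, 0, -40], -1], [[0, 0, 0], [0, 0, -80], -1], [[0, 0, 0], [30, 0, -95], -1], [[0, 0, 0], [30, 0, -95], -1], [[0, 0, 0], [30, 0, -95], -1]]'

```text
clock: 5.25
position: [0.5286, 0.0344, 0.2329]
tool_rot: [[-0.112, 0.994, -0.0], [0.994, 0.112, -0.002], [-0.002, -0.0, -1.0]]
ft_force: [1.0, -0.7, -0.3]
width: 0.538
```

```bash
python3 - <<'E'
from h import *
rel(pw(.0),.23,2.64)
p=eyes.camera_params("wrist"); im=eyes.camera("wrist"); cv2.imwrite("pics/w2.png",im[:,:,::-1])
for q in [(-.06,0,.081),(.07,0,.084),(.07,0,.122)]: print(q,proj(p,[*pw(*q[:2]),q[2]]).round(1))
cv2.imwrite("pics/t2.png",eyes.camera("top")[:,:,::-1])
E
```

```text
clk 5.25 pos [0.5286 0.0344 0.2329] yaw 1.683 F [ 1.  -0.7 -0.3] w 0.538 q [ 0.33  0.22 -0.59  1.88  0.14  1.08 -0.2 ]
-> turn [-0.001  0.001 -0.957] shift [75.8  1.2  2.7]
(-0.06, 0, 0.081) [288.4 181.9]
(0.07, 0, 0.084) [288.3  34.7]
(0.07, 0, 0.122) [288.7  21.2]
```

View pics/w2.png

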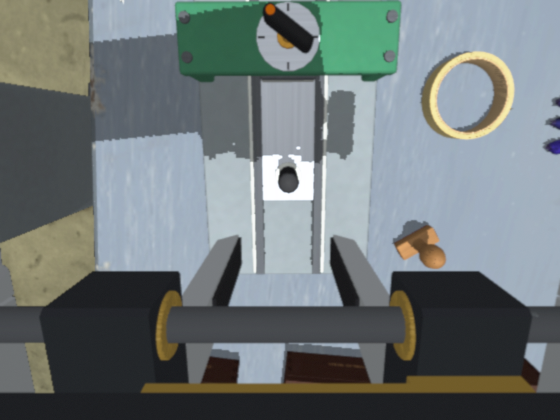

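View pics/t2.png

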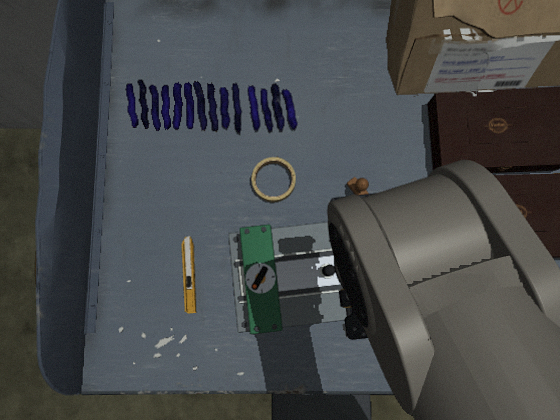

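```bash
python3 - <<'E'
from h import *
p=eyes.camera_params("wrist"); im=cv2.imread("pics/w2.png")
c=im[0:90,240:340]; cv2.imwrite("pics/w2c.png",cv2.resize(c,None,fx=6,fy=6,interpolation=cv2.INTER_CUBIC))
E
```

```text
(no output)
```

View pics/w2c.png

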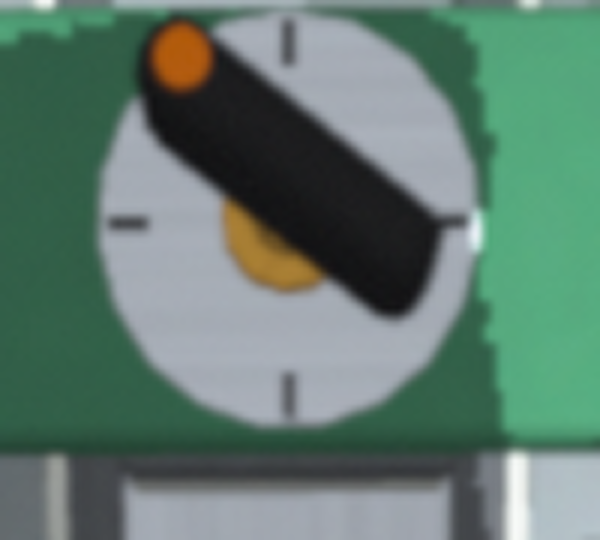

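```bash
python3 - <<'E'
from h import *
p=eyes.camera_params("wrist")
f=lambda x,y:onz(p,((x+.5)/6-.5+240,(y+.5)/6-.5),.122)[:2]
R=np.array([[np.cos(TH),-np.sin(TH)],[np.sin(TH),np.cos(TH)]])
a,b,d=[R.T@(f(*q)-T)*1000 for q in [(215,35),(438,215),(182,57)]]
print(a,b,d,"ang",np.arctan2(*(a-b)[::-1]), "dot ang",np.arctan2(d[1],d[0]-70))
g=[onz(p,((x+.5)/6-.5+240,(y+.5)/6-.5),.084)[:2] for x,y in[(100,220),(475,220),(288,12),(288,427)]]
print([ (R.T@(q-T)*1000).round(1) for q in g])
rel(pw(.07),.18,2.60)
E
```

```text
[78.85271215 10.84372507] [ 58.15941885 -17.26186627] [76.41055732 14.99973014] ang 0.9361407235050132 dot ang 1.1669130680104598
[array([67. , 28.9]), array([ 66.7, -25.3]), array([93.8,  1.6]), array([38.9,  1.8])]
clk 5.35 pos [0.5279 0.0328 0.2311] yaw 1.681 F [ 0.3  0.1 -0.5] w 0.62 q [ 0.33  0.22 -0.58  1.88  0.14  1.08 -0.2 ]
-> turn [-0.004 -0.    -0.919] shift [147.3   1.8  50.8]
```

The carrier is home: the handle is at (288,181) against a predicted (288,182). The bar angle is about 0.95 rad. I'll move above the screw and turn to yaw 2.635.

>>> send_rows --increments '[[[0, 0, -0.12], [35, 0, 0], -1], [[0, 0, -0.24], [70, 1, 0], -1], [[0, 0, -0.36], [105, 1, 0], -1], [[0, 0, -0.48], [130, 2, 10], -1], [[0, 0, -0.6], [147, 2, 20], -1]]'

```text
clock: 5.77
position: [0.5132, 0.181, 0.2099]
tool_rot: [[-0.658, 0.753, -0.004], [0.753, 0.658, -0.001], [0.002, -0.004, -1.0]]
ft_force: [0.1, 0.1, -0.8]
width: 0.975
```

```bash
python3 - <<'E'
from h import *
rel(pw(.07),.18,2.635)
E
```

```text
clk 5.77 pos [0.5132 0.181  0.2099] yaw 2.289 F [ 0.1  0.1 -0.8] w 0.975 q [ 0.17  0.3  -0.75  1.86  0.23  1.07  0.05]
-> turn [-0.003 -0.002 -0.346] shift [-1.4 -0.9 29.9]
```

>>> send_rows --increments '[[[0, 0, -0.12], [-1, -1, 8], 0], [[0, 0, -0.24], [-1, -1, 15], 0], [[0, 0, -0.346], [-1, -1, 22], 0], [[0, 0, -0.346], [-1, -1, 22], 0], [[0, 0, -0.346], [-1, -1, 22], 0]]'

```text
clock: 6.18
position: [0.5127, 0.1786, 0.1868]
tool_rot: [[-0.872, 0.489, -0.006], [0.489, 0.872, -0.001], [0.005, -0.004, -1.0]]
ft_force: [0.6, -0.5, 0.8]
width: 0.684
```

```bash
python3 - <<'E'
from h import *
rel(pw(.07),.103,2.635)
p=eyes.camera_params("wrist"); im=eyes.camera("wrist"); cv2.imwrite("pics/w3.png",im[:,:,::-1])
for q in [(.07,0,.084),(.07,0,.122)]: print(q,proj(p,[*pw(*q[:2]),q[2]]).round(1))
cv2.imwrite("pics/s3.png",eyes.camera("side")[:,:,::-1])
E
```

```text
clk 6.18 pos [0.5127 0.1786 0.1868] yaw 2.63 F [ 0.6 -0.5  0.8] w 0.684 q [ 0.21  0.34 -0.8   1.89  0.28  1.04  0.35]
-> turn [-0.004 -0.005 -0.005] shift [-0.6  1.3 83.8]
(0.07, 0, 0.084) [288.8 212.5]
(0.07, 0, 0.122) [289.1 225.1]
```

View pics/w3.png

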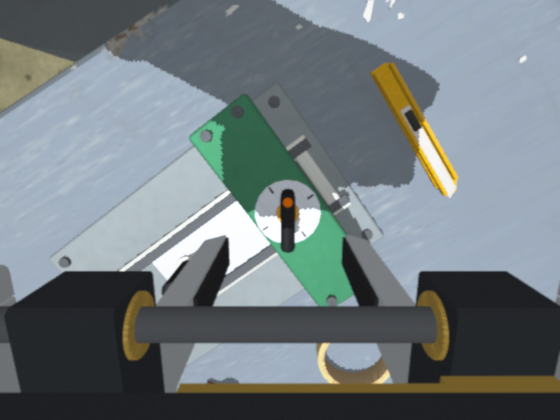

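View pics/s3.png

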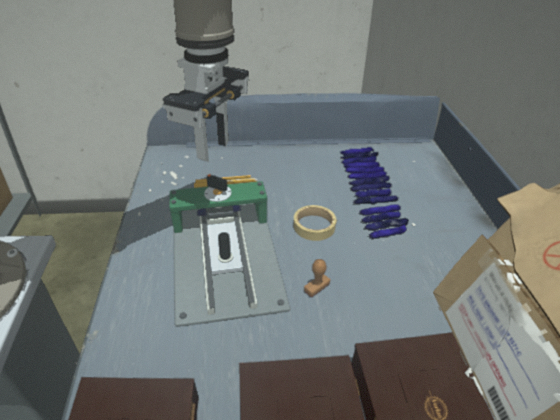

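The wrist view shows the bar lined up with the tool x axis at column 288, with the dial centred at (288,212). Descending.

>>> send_rows --increments '[[[0, 0, 0], [0, 1.5, 25], 0], [[-0.004, -0.005, -0.005], [-0.5, 1.5, 50], 0], [[-0.004, -0.005, -0.005], [-0.5, 1.5, 70], 0], [[-0.004, -0.005, -0.005], [-0.5, 1.5, 80], 0], [[-0.004, -0.005, -0.005], [-0.5, 1.5, 83], 0]]'

```text
clock: 6.7
position: [0.5133, 0.1797, 0.1036]
tool_rot: [[-0.874, 0.486, -0.0], [0.486, 0.874, -0.001], [-0.0, -0.001, -1.0]]
ft_force: [0.3, 0.2, -0.4]
width: 0.5
```

```bash
python3 - <<'E'
from h import *
rel(pw(.07),.103,2.635)
E
```

```text
clk 6.7 pos [0.5133 0.1797 0.1036] yaw 2.634 F [ 0.3  0.2 -0.4] w 0.5 q [ 0.15  0.44 -0.75  1.96  0.39  0.88  0.26]
-> turn [-0.001  0.    -0.001] shift [-0.1 -0.3  0.6]
```

>>> send_rows --increments '[[[0, 0, 0], [0, 0, 0], 1], [[0, 0, 0], [0, 0, 0], 1], [[0, 0, 0], [0, 0, 0], 1], [[0, 0, 0], [0, 0, 0], 1], [[0, 0, 0], [0, 0, 0], 1]]'

```text
clock: 7.12
position: [0.5137, 0.1797, 0.1043]
tool_rot: [[-0.874, 0.487, 0.001], [0.487, 0.874, -0.001], [-0.001, 0.0, -1.0]]
ft_force: [-0.4, -0.4, 0.2]
width: 0.18
```

>>> send_rows --increments '[[[0, 0, 0], [0, 0, 0], 1], [[0, 0, 0], [0, 0, 0], 1], [[0, 0, 0], [0, 0, 0], 1]]'

```text
clock: 7.37
position: [0.5138, 0.1795, 0.1046]
tool_rot: [[-0.873, 0.487, 0.001], [0.487, 0.873, -0.001], [-0.001, -0.0, -1.0]]
ft_force: [-1.9, -2.5, 6.1]
width: 0.116
```

```bash
python3 - <<'E'
from h import *
rel(pw(.07),.103,2.635); print(status.sense()["torque"])
E
```

```text
clk 7.37 pos [0.5138 0.1795 0.1046] yaw 2.633 F [-1.9 -2.5  6.1] w 0.116 q [ 0.15  0.44 -0.75  1.96  0.39  0.88  0.26]
-> turn [-0.     0.001 -0.002] shift [ 0.4 -0.4  1.6]
[-0.64792219  0.39580397  0.00415369]
```

Gripped, with an opening of 10.9 mm. Turning clockwise (tool +z).

>>> send_rows --increments '[[[0, 0, 0.08], [0, 0, 0.5], 1], [[0, 0, 0.18], [0, 0, 0.5], 1], [[0, 0, 0.28], [0, 0, 0.5], 1], [[0, 0, 0.38], [0, 0, 0.5], 1], [[0, 0, 0.48], [0, 0, 0.5], 1]]'

```text
clock: 7.78
position: [0.514, 0.1797, 0.1046]
tool_rot: [[-0.546, 0.838, 0.002], [0.838, 0.546, -0.001], [-0.002, 0.001, -1.0]]
ft_force: [-1.9, -0.2, 6.8]
width: 0.114
```

```bash
python3 - <<'E'
from h import *
rel(pw(.07),.103,1.6855); print(status.sense()["torque"])
E
```

```text
clk 7.78 pos [0.514  0.1797 0.1046] yaw 2.148 F [-1.9 -0.2  6.8] w 0.114 q [ 0.07  0.41 -0.64  1.97  0.32  0.86 -0.17]
-> turn [0.001 0.001 0.463] shift [ 0.1 -0.8  1.6]
[-0.30517019  0.36904087  0.11730837]
```

>>> send_rows --increments '[[[0, 0, 0.09], [0, 0, 0.5], 1], [[0, 0, 0.18], [0, 0, 0.5], 1], [[0, 0, 0.26], [0, 0, 0.5], 1], [[0, 0, 0.33], [0, 0, 0.5], 1], [[0, 0, 0.39], [0, 0, 0.5], 1]]'

```text
clock: 8.2
position: [0.5143, 0.1798, 0.1046]
tool_rot: [[-0.183, 0.983, 0.002], [0.983, 0.183, -0.001], [-0.001, 0.002, -1.0]]
ft_force: [-2.1, -2.3, 7.5]
width: 0.115
```

```bash
python3 - <<'E'
from h import *
rel(pw(.07),.103,1.6855); print(status.sense()["torque"])
E
```

```text
clk 8.2 pos [0.5143 0.1798 0.1046] yaw 1.754 F [-2.1 -2.3  7.5] w 0.115 q [ 0.    0.4  -0.56  1.97  0.28  0.85 -0.52]
-> turn [0.002 0.001 0.069] shift [-0.3 -1.   1.6]
[-0.46875862  0.37753299  0.11326919]
```

>>> send_rows --increments '[[[0, 0, 0.02], [0, 0, 0.5], 1], [[0, 0, 0.04], [0, 0, 0.5], 1], [[0, 0, 0.06], [0, 0, 0.5], 1]]'

```text
clock: 8.45
position: [0.5143, 0.1798, 0.1046]
tool_rot: [[-0.122, 0.992, 0.003], [0.992, 0.122, -0.001], [-0.001, 0.003, -1.0]]
ft_force: [-3.4, -2.4, 9.6]
width: 0.114
```

```bash
python3 - <<'E'
from h import *
rel(pw(.07),.103,1.6855); print(status.sense()["torque"])
E
```

```text
clk 8.45 pos [0.5143 0.1798 0.1046] yaw 1.694 F [-3.4 -2.4  9.6] w 0.114 q [-0.01  0.39 -0.54  1.97  0.27  0.84 -0.58]
-> turn [0.003 0.001 0.008] shift [-0.4 -1.1  1.6]
[-0.58925472  0.80603099  0.0798405 ]
```

>>> send_rows --increments '[[[0, 0, 0.02], [0, 0, 0.5], 1], [[0, 0, 0.04], [0, 0, 0.5], 1], [[0, 0, 0.06], [0, 0, 0.5], 1]]'

```text
clock: 8.7
position: [0.5143, 0.1799, 0.1046]
tool_rot: [[-0.062, 0.998, 0.003], [0.998, 0.062, -0.001], [-0.002, 0.003, -1.0]]
ft_force: [-3.6, -2.6, 9.9]
width: 0.117
```

```bash
python3 - <<'E'
from h import *
rel(pw(.07),.103,1.6855); print(status.sense()["torque"])
E
```

```text
clk 8.7 pos [0.5143 0.1799 0.1046] yaw 1.633 F [-3.6 -2.6  9.9] w 0.117 q [-0.02  0.39 -0.53  1.97  0.26  0.84 -0.63]
-> turn [ 0.003  0.002 -0.052] shift [-0.4 -1.1  1.6]
[-0.73150733  0.79010498  0.52566111]
```

>>> send_rows --increments '[[[0, 0, 0.02], [0, 0, -0.5], 1], [[0, 0, 0.04], [0, 0, -0.5], 1], [[0, 0, 0.04], [0, 0, -0.5], 1]]'

```text
clock: 8.95
position: [0.5142, 0.1799, 0.1048]
tool_rot: [[-0.022, 1.0, 0.003], [1.0, 0.022, -0.001], [-0.001, 0.003, -1.0]]
ft_force: [2.8, 0.2, -9.2]
width: 0.124
```

```bash
python3 - <<'E'
from h import *
rel(pw(.07),.103,1.6855); print(status.sense()["torque"])
p=eyes.camera_params("wrist"); im=eyes.camera("wrist"); cv2.imwrite("pics/w4.png",im[:,:,::-1])
E
```

```text
clk 8.95 pos [0.5142 0.1799 0.1048] yaw 1.592 F [ 2.8  0.2 -9.2] w 0.124 q [-0.03  0.39 -0.52  1.97  0.26  0.84 -0.67]
-> turn [ 0.003  0.002 -0.093] shift [-0.6 -1.   1.8]
[ 0.16338599 -0.56564515  0.68437847]
```

View pics/w4.png

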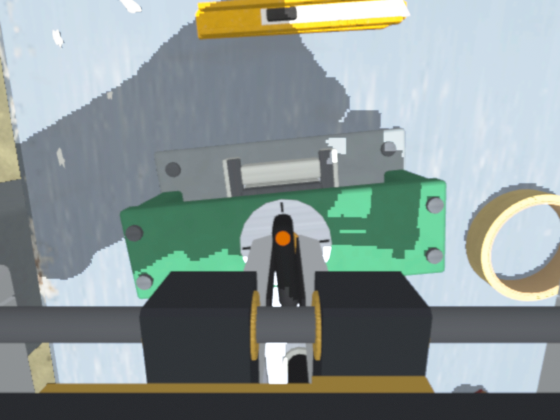

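Seated: torque climbed to 0.68 N m and the bar stopped following the fingers. The bar points at the front tick (282,207). Now backing off anticlockwise to tool yaw ≈ 3.256.

>>> send_rows --increments '[[[0, 0, -0.09], [0, 0, 0], 1], [[0, 0, -0.18], [0, 0, 0], 1], [[0, 0, -0.28], [0, 0, 0], 1], [[0, 0, -0.38], [0, 0, 0], 1], [[0, 0, -0.48], [0, 0, 0], 1]]'

```text
clock: 9.42
position: [0.514, 0.1798, 0.1047]
tool_rot: [[-0.486, 0.874, 0.002], [0.874, 0.486, -0.002], [-0.002, 0.001, -1.0]]
ft_force: [-1.5, -0.2, -4.5]
width: 0.115
```

>>> send_rows --increments '[[[0, 0, -0.1], [0, 0, 0], 1], [[0, 0, -0.2], [0, 0, 0], 1], [[0, 0, -0.3], [0, 0, 0], 1], [[0, 0, -0.4], [0, 0, 0], 1], [[0, 0, -0.5], [0, 0, 0], 1]]'

```text
clock: 9.83
position: [0.5137, 0.1796, 0.1047]
tool_rot: [[-0.848, 0.53, 0.002], [0.53, 0.848, -0.002], [-0.002, -0.001, -1.0]]
ft_force: [-1.8, -0.9, -3.0]
width: 0.115
```

```bash
python3 - <<'E'
from h import *
rel(pw(.07),.104,3.256); print(status.sense()["torque"])
E
```

```text
clk 9.83 pos [0.5137 0.1796 0.1047] yaw 2.583 F [-1.8 -0.9 -3. ] w 0.115 q [ 0.14  0.44 -0.74  1.96  0.38  0.88  0.22]
-> turn [-0.002  0.002 -0.673] shift [ 0.2 -0.4  0.7]
[-0.21657224  0.39336718 -0.08264698]
```

>>> send_rows --increments '[[[0, 0, -0.1], [0, 0, 0], 1], [[0, 0, -0.2], [0, 0, 0], 1], [[0, 0, -0.3], [0, 0, 0], 1], [[0, 0, -0.4], [0, 0, 0], 1], [[0, 0, -0.47], [0, 0, 0], 1]]'

```text
clock: 10.25
position: [0.5135, 0.1792, 0.1047]
tool_rot: [[-0.997, 0.083, 0.001], [0.083, 0.997, -0.002], [-0.001, -0.002, -1.0]]
ft_force: [-1.9, -1.6, -2.2]
width: 0.115
```

```bash
python3 - <<'E'
from h import *
rel(pw(.07),.104,3.256); print(status.sense()["torque"])
E
```

```text
clk 10.25 pos [0.5135 0.1792 0.1047] yaw 3.058 F [-1.9 -1.6 -2.2] w 0.115 q [ 0.22  0.47 -0.84  1.96  0.44  0.91  0.64]
-> turn [-0.002  0.001 -0.198] shift [0.2 0.1 0.7]
[-0.2608897   0.19044436 -0.05302276]
```

>>> send_rows --increments '[[[0, 0, -0.07], [0, 0, 0], 1], [[0, 0, -0.13], [0, 0, 0], 1], [[0, 0, -0.18], [0, 0, 0], 1], [[0, 0, -0.2], [0, 0, 0], 1], [[0, 0, -0.2], [0, 0, 0], 1]]'

```text
clock: 10.67
position: [0.5135, 0.179, 0.1047]
tool_rot: [[-0.993, -0.116, 0.001], [-0.116, 0.993, -0.002], [-0.0, -0.002, -1.0]]
ft_force: [-0.1, -1.5, -2.7]
width: 0.115
```

```bash
python3 - <<'E'
from h import *
rel(pw(.07),.104,3.256); print(status.sense()["torque"])
p=eyes.camera_params("wrist"); im=eyes.camera("wrist"); cv2.imwrite("pics/w5.png",im[:,:,::-1])
cv2.imwrite("pics/w5c.png",cv2.resize(im[170:310,200:370,::-1],None,fx=4,fy=4,interpolation=cv2.INTER_CUBIC))
s=eyes.camera("side"); cv2.imwrite("pics/s5.png",s[:,:,::-1])
t=eyes.camera("top"); cv2.imwrite("pics/t5.png",t[:,:,::-1])
E
```

```text
clk 10.67 pos [0.5135 0.179  0.1047] yaw -3.025 F [-0.1 -1.5 -2.7] w 0.115 q [ 0.25  0.48 -0.89  1.96  0.47  0.92  0.81]
-> turn [-0.002  0.     0.002] shift [0.2 0.3 0.7]
[ 0.00343449 -0.01286979  0.06157132]
```

View pics/w5.png

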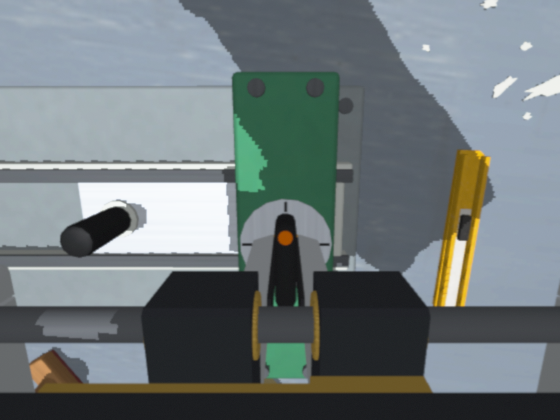

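View pics/w5c.png

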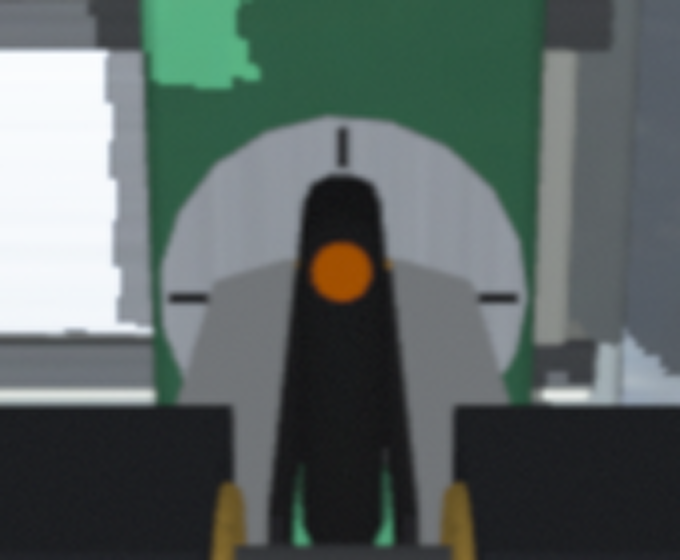

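View pics/s5.png

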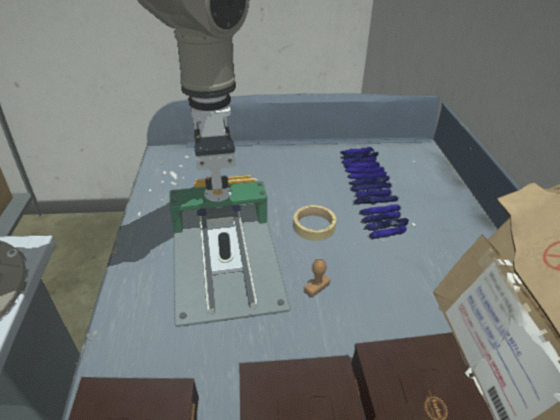

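View pics/t5.png

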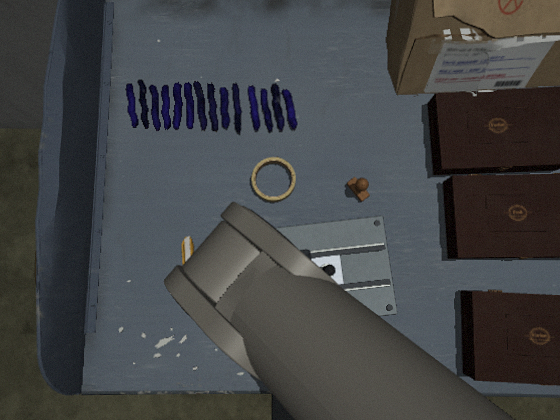

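The dot (285,238) lines up with the dial tick (285,207), and the side ticks are level in the tool frame. The handle is unchanged and at home. I'll settle briefly, then hand in.

>>> send_rows --increments '[[[0, 0, 0], [0, 0, 0], 1], [[0, 0, 0], [0, 0, 0], 1], [[0, 0, 0], [0, 0, 0], 1]]'

```text
clock: 11.07
position: [0.5135, 0.1791, 0.1047]
tool_rot: [[-0.993, -0.115, 0.001], [-0.115, 0.993, -0.003], [-0.001, -0.003, -1.0]]
ft_force: [-1.0, -0.2, -2.6]
width: 0.115
```

```bash
python3 - <<'E'
from h import *
rel(pw(.07),.104,3.256); s=status.sense(); print(s["torque"],abs(s["dq"]).max())
a=[cv2.imread(f"pics/{n}.png")[215:280,205:245].astype(int) for n in("s3","s5")]; print("side handle diff",abs(a[0]-a[1]).mean())
for n in("s3","s5"):
    m=cv2.imread(f"pics/{n}.png").max(2)<50; print([(b[0][:4].tolist(),b[1].round(1)) for b in blobs(m[225:280,210:240],30)])
print(arm.sign_off())
E
```

```text
clk 11.07 pos [0.5135 0.1791 0.1047] yaw -3.027 F [-1.  -0.2 -2.6] w 0.115 q [ 0.25  0.48 -0.89  1.96  0.47  0.92  0.81]
-> turn [-0.003  0.001  0.001] shift [0.2 0.3 0.7]
[-0.06130972 -0.11936052  0.05348578] 0.002627965044528902
side handle diff 8.606153846153846
[]
[]
the job is handed in; nothing more can be done
None
```

The press is set up and the job is handed in at about 11 s on the clock, with the arm still holding the thumbscrew.

- **Carrier:** I pushed it by the handle with closed fingers until it stopped against the end stop at about 14 N. The wrist view then showed the handle at (288,181), against a predicted home position of (288,182).
- **Thumbscrew:** I gripped the bar at about 0.95 rad unscrewed and turned it clockwise. At the stop the torque rose from about 0.1 to 0.68 N m and the bar no longer followed the fingers. I then backed it off a quarter turn.
- **Last checks:** The orange dot lines up with the quarter-turn dial tick, and the tool yaw is within 0.002 rad of the target. The grip is firm at an opening of 10.8 mm, the arm is at rest, and the wrist force is about 3 N. The other things on the bench look unmoved in the camera views.

**Failed check:** My last numeric check of the handle was inconclusive. The dark-blob mask found nothing, and the side-view pixel difference of 8.6 I did not explain (it could be the arm's changed shadow). That the carrier is still home rests on the side views, where the handle is at the same place, (224,245), before and after turning the screw.

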